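# Load a roller tube into the bearing press

## Task

Roll the steel tube that lies on the bench at the foot of the bearing press's loading ramp up the ramp, between the side guides and over the spring catches, until it is fully home against both stop buttons and the catches hold it there, then take the hand away. Push it slowly and steadily from behind with the fingertips; do not grip, lift or carry it, push it only lightly against the stop, and never let it run free or roll back down. Leave the bearings, the oil bottle and the spanner where they are.

Things in the scene. Friction and masses are not known exactly. Their poses are not given: they have to be found in the camera images.
- tube_center (a point): Centre of the loose bright steel tube, on its axis half-way along: 50 mm outside diameter, 200 mm long, 0.38 to 0.59 kg, open ends, smooth and oiled (friction 0.3), rolls freely. y runs along the tube; x and z turn as it rolls. It starts lying on the bench, its axis 25 to 45 mm before the ramp's foot, up to 8 mm off the middle and 0.15 rad out of square.
- ramp: Grey loading ramp fixed to the bench, rising 6 degrees, 250 mm wide, 205 mm long. Origin: middle of its foot, where deck and bench meet; x up the slope along the deck, y to the left looking up it, z square to the deck. Steel side guides 22 mm high, inner faces at y = +/-113 mm from x = 95 mm up, flared outward from x = 61 mm. The deck between y = +/-70 mm is plain and free.
- home (a point): Where the tube's centre is when it is home: 150 mm up the ramp from its foot and 25 mm off the deck, at mid-width. Axes as the ramp's; the tube then lies along y.
- stop (a point): Middle between the two round steel stop buttons (20 mm diameter, 100 mm apart across the ramp) on the aluminium stop bar at the top of the ramp, in the plane of their faces, 25 mm off the deck and 25 mm up the slope from home. The bar's top is 40 mm off the deck. Axes as the ramp's.
- catch_left (a point): Top of the left spring catch: a steel nose 12 mm wide that sticks 6.5 mm up through a slot in the deck, 82 mm left of the middle, 16 mm down the slope from home. The tube presses both down as it rolls over (2 to 3 N of extra push in all); behind the home tube they rise again and press it lightly against the stop.
- catch_right (a point): Top of the right spring catch, like the left one, 82 mm right of the middle.
- ram_left (a point): Tip of the left press ram, in line with the home tube's axis, 34 mm beyond its end; steel nose and rod 41 mm thick at most, then a square aluminium cylinder body from 51 mm farther out, top about 71 mm above the bench, with air fittings 20 mm higher.
- ram_right (a point): Tip of the right press ram, the mirror image of the left one.
- bearing_a: Loose ball bearing lying flat on the bench left of the ramp's foot, 45 mm diameter, 14 mm thick; origin under its centre. To be left alone.
- bearing_b: Loose ball bearing lying flat on the bench right of the ramp, 45 mm diameter, 14 mm thick; origin under its centre. To be left alone.
- oiler: Small white oil bottle standing left of the ramp, 40 mm diameter, 110 mm tall; origin under its centre. To be left alone.
- spanner: Steel spanner 180 mm long lying on the bench to the right in front of the ramp; origin under its middle, x along it. To be left alone.
Mind the look-alikes: they are no part of the job. Of the things shaped like the part that bears tube_center, the bare steel one is meant.

How it is judged:
By the outcome, as a careful person would: the job done as asked, in the order asked, and still so for the second after the job is handed in, with the robot touching nothing.
It also fails if it takes over 35 s, if anything falls off the work surface, if the arm or the gripper's body presses on something with over 40 N, if the wrist force passes 120 N, or if a joint passes its speed limit or range.

## Robot

A 6-joint arm with a two-finger parallel gripper is mounted at the origin on the work surface. World frame = base frame: x ahead of the robot, y to its left, z up, the work surface at z = 0. Lengths are in m, angles in rad, forces in N, time in s.
With the tool pointing down it reaches from about 0.3 to 0.875 m from the base axis. Payload 6.4 kg.
Tool frame: the origin (TCP) lies at the very end of the fingers, on their centre line; the grasp point (between the pads) lies 19 mm behind it; z points along the fingers, y is the line along which they close (so a half turn about z gives the same grasp; the last joint's range is limited). The gripper opens to 85 mm and grips with 20 to 120 N. Pads are 22 mm wide; open, the fingers measure 114 mm over their backs; the gripper's body (76 mm by 85 mm) begins 54 mm behind the grasp point. The pads swing forward as they close: fully open they stand 13 mm farther back than shut.
Start: joints at [1.051, 0.181, 1.607, -0, 1.354, -0.206], TCP at [0.177, 0.547, 0.231] pointing down, gripper open.
Joint ranges: [-2.99, 2.99], [-0.89, 2.07], [0.3, 2.58], [-1.14, 4.28], [0, 2.63], [-3.12, 3.12]. Speed limits (rad/s): [2.57, 2.57, 3.01, 3.14, 3.14, 3.14].

## Interface

Orientations are given as a unit quaternion [w, x, y, z].
In Python, from workcell import arm, solver, viewer, monitor gives the robot as it stands. Calls block until the motion is done:
- arm.move_to(position, orientation): joint-space move of the TCP to a pose.
- arm.movel(position, rot=None, velocity=0.15): straight line of the TCP; rot=None keeps the orientation; velocity is the mean speed in m/s.
- arm.move_joints(angles): joint-space move.
- arm.gripper_to(opening): opening from 0.0 (shut) to 1.0 (fully open); the grip force is fixed at half the most; returns when the fingers have stopped.
- arm.hold(seconds).
- solver.inverse_kinematics(position, orientation): joint angles nearest the present ones, or None.
- viewer.grab_frame(name): name is "side" or "top"; returns a dict with "image" (420x560x3 uint8, red, green, blue), "fx", "fy", "cx", "cy" (pixels), "pose" (4x4, takes a point from camera to world coordinates). Camera axes: x right, y down, z forward; pixel columns grow to the right and rows downward; lengths in m; the calibration is good to about 2 mm. A picture is of the moment at which its call begins. There is no depth.
A pose or a line that the arm cannot do raises arm.Unreachable and nothing moves.
- arm.sign_off(): hands the job in; it is judged then, once.
Readings, each from a call of its own:
- monitor.read_time(): time.
- monitor.read_qpos(): joint angles.
- monitor.read_qd(): joint speeds.
- monitor.read_tau(): joint torques, N m.
- monitor.read_tool_pos(): TCP position.
- monitor.read_eef_rot(): TCP orientation.
- monitor.read_ft_force(): force on the tool from outside, world axes, zero at the start.
- monitor.read_torque(): the same for the moment, N m.
- monitor.read_gripper_width(): opening from 0.0 (shut) to 1.0 (fully open).
- monitor.read_grip_force(): force on a finger pad.
Only numpy, scipy, OpenCV 4.12 (cv2) and the standard library are available. Lean on these libraries where they do the work, as an engineer would, in place of code of your own. Each camera call takes 0.05 s, during which the arm holds its last target. There are 200 camera calls.

## Working session

There is one attempt and no reset: what is moved stays moved. The work goes in short steps, each a Python script; the robot and the scene stay as the last script left them, time stands still between calls to the robot, and variables do not carry over. Pictures are saved under pics/ and viewed, at most 10 in all, crops included, and the job is handed in when it is done.

```bash
ls; mkdir -p pics; python3 - <<'E'
from workcell import arm, solver, viewer, monitor
import cv2,numpy as np
for n in("side","top"):
    f=viewer.grab_frame(n); cv2.imwrite(f"pics/{n}0.png",f["image"][:,:,::-1]); print(n,f["fx"],f["fy"],f["cx"],f["cy"],np.round(f["pose"],4).tolist())
print(monitor.read_time(),monitor.read_eef_rot(),monitor.read_tool_pos())
E
```

```text
pics
side 459.1334395540882 459.1334395540882 278.78826802025407 209.75682780205358 [[0.9717, -0.1596, 0.174, 0.2214], [-0.2358, -0.6168, 0.7509, -0.9453], [-0.0125, -0.7707, -0.637, 0.8995], [0.0, 0.0, 0.0, 1.0]]
top 409.15854118112003 409.15854118112003 281.1404372461979 207.65165860377283 [[0.0224, -0.9892, 0.1448, 0.3274], [-0.9997, -0.0213, 0.0093, 0.0074], [-0.0061, -0.145, -0.9894, 1.0107], [0.0, 0.0, 0.0, 1.0]]
0.1 [-2.91550458e-04  1.56256753e-01  9.87716127e-01 -7.70793081e-04] [0.17720268 0.54647616 0.23046232]
```

View pics/top0.png

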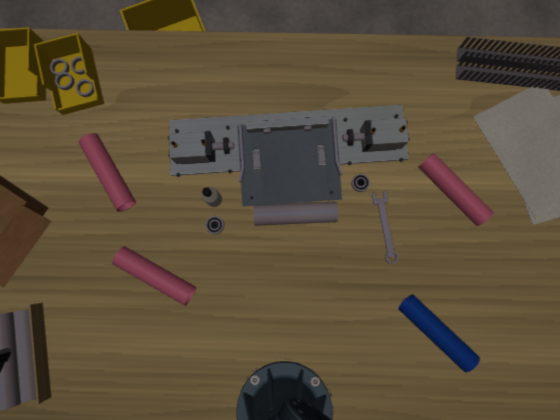

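View pics/side0.png

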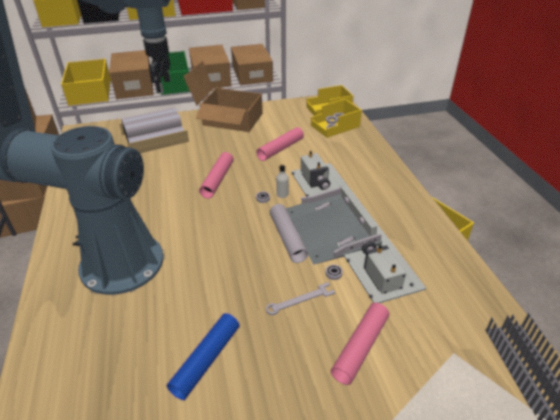

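The top view shows these tube-shaped things: pink at (107,172), (154,275) and (456,189), blue at (439,333), grey ones in the tray at (15,360), and bare steel at the ramp's foot at (296,214). The steel one at (296,214) fits, since it is uncoated and lies at the foot of the ramp. I'll confirm this in a crop.

```bash
python3 - <<'E'
import cv2
i=cv2.imread("pics/top0.png")[95:245,160:420]
cv2.imwrite("pics/crop.png",cv2.resize(i,None,fx=3,fy=3,interpolation=cv2.INTER_CUBIC)*1)
E
```

```text
(no output)
```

View pics/crop.png

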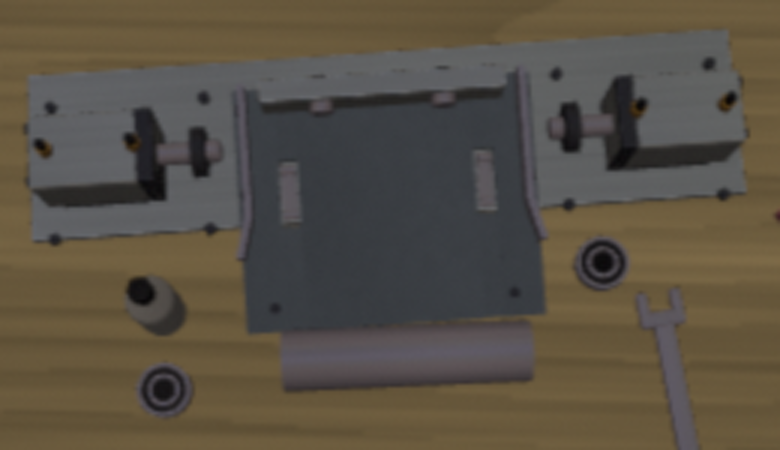

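The crop confirms it: a bare steel tube at crop (283–532, 322–390) lies in front of the ramp foot, whose corners are at (248,332) and (545,313). Next I'll compute the poses.

```bash
cat > h.py <<'E'
from workcell import arm, solver, viewer, monitor
import cv2,numpy as np
from scipy.spatial.transform import Rotation as R
def ray(f,uv,z):
    P=np.array(f["pose"]); d=P[:3,:3]@[(uv[0]-f["cx"])/f["fx"],(uv[1]-f["cy"])/f["fy"],1]
    return P[:3,3]+d*(z-P[2,3])/d[2]
E
python3 - <<'E'
from h import *
f=viewer.grab_frame("top"); c=lambda u,v:(160+(u-1)/3,95+(v-1)/3)
fl,fr=ray(f,c(248,332),0),ray(f,c(545,313),0); print("foot",fl,fr,np.linalg.norm(fl-fr),"yaw",np.arctan2(*(fr-fl)[[0]],-(fr-fl)[1]))
bl,br=ray(f,c(321,107),.041),ray(f,c(443,99),.041); print("btn",bl,br, np.linalg.norm(bl-br))
pl,pr=ray(f,c(33,242),.006),ray(f,c(745,192),.006); print("plate",pl,pr,(pr-pl)[0]/-(pr-pl)[1])
# tube: silhouette corners
k=[ray(f,c(*p),.025) for p in((283,332),(285,391),(532,322),(532,380))]
l,r=(k[0]+k[1])/2,(k[2]+k[3])/2; print("tube",l,r,(l+r)/2,np.linalg.norm(l-r),(r-l)[0]/-(r-l)[1])
hsv=cv2.cvtColor(f["image"],cv2.COLOR_RGB2HSV); 
for q in((296,214),(296,190),(296,235)): print(hsv[q[1],q[0]])
# side view: foot corners/tube will be checked by projecting
s=viewer.grab_frame("side"); P=np.linalg.inv(s["pose"])
for n,p in dict(fl=fl,fr=fr,l=l,r=r).items():
    x=P[:3,:3]@p+P[:3,3]; print(n,s["fx"]*x[0]/x[2]+s["cx"],s["fy"]*x[1]/x[2]+s["cy"])
cv2.imwrite("pics/sc.png",cv2.resize(s["image"][170:290,230:430,::-1],None,fx=4,fy=4,interpolation=cv2.INTER_CUBIC))
E
```

```text
foot [0.47904163 0.11408609 0.        ] [ 0.50037703 -0.13312681  0.        ] 0.2481318571098423 yaw 0.08609044712799387
btn [0.66100317 0.05653399 0.041     ] [ 0.66986473 -0.04352068  0.041     ] 0.10044632511361024
plate [0.55055162 0.29652397 0.006     ] [ 0.60604478 -0.30006437  0.006     ] 0.09301749747115515
tube [0.45185044 0.08141831 0.025     ] [ 0.46475281 -0.11916865  0.025     ] [ 0.45830163 -0.01887517  0.025     ] 0.20100149273904094 0.0643230911697207
[141  19  96]
[105  31  66]
[ 19 109 105]
fl 282.62723684828967 209.34348123219954
fr 312.65688573547897 264.86726073921744
l 276.3673358610235 211.08195521563633
r 298.59406859743234 257.0396734530108
```

View pics/sc.png

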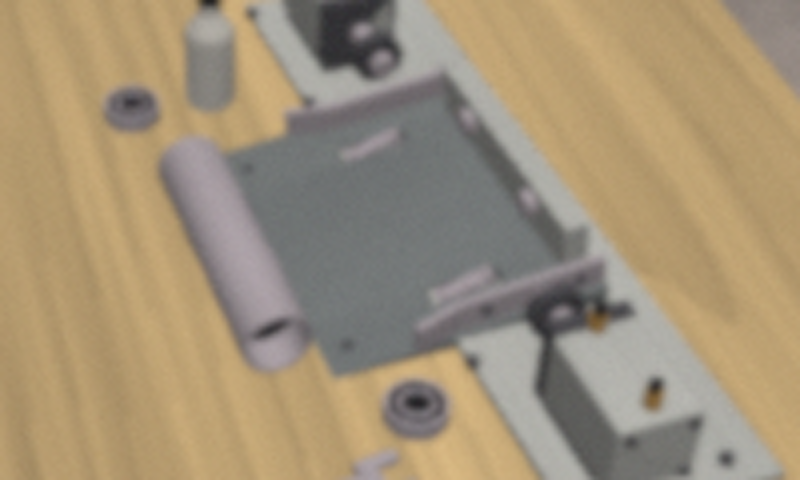

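The side view agrees with the projected points to within 2 px: right foot corner at (314,264), tube's right end at (299,255). I'll move behind the tube now.

```bash
cat >> h.py <<'E'
a=0.089; t=np.radians(6); O=np.array([.4897,-.0095,0])
Rr=(R.from_euler('z',a)*R.from_euler('y',-t)).as_matrix(); ex,ey,ez=Rr.T
def rp(x,y,h): return O+Rr@[x,y,h]
def quat(s=-1):
    M=np.column_stack([s*ex,-s*-1*0+ (ey if s<0 else -ey),-ez]); q=R.from_matrix(M).as_quat(); return q[[3,0,1,2]]
def fx(): return float(np.dot(monitor.read_ft_force(),ex))
Y=-.006
bench=lambda x,z: O+[x*np.cos(a)-Y*np.sin(a),x*np.sin(a)+Y*np.cos(a),z]
E
sed -i 's/-s\*-1\*0+ (ey if s<0 else -ey)/ey if s<0 else -ey/' h.py
python3 - <<'E'
from h import *
q=quat(); print(q)
print(solver.inverse_kinematics(bench(-.098,.12),q), solver.inverse_kinematics(rp(.12,Y,.004),q))
arm.move_to(bench(-.098,.12),q); print(monitor.read_time())
arm.movel(bench(-.098,.004),q,velocity=.1)
print(monitor.read_time(),monitor.read_tool_pos(),monitor.read_ft_force(),monitor.read_gripper_width())
for n,c in(("side",(170,290,230,430)),):
    f=viewer.grab_frame(n)["image"][130:280,220:420,::-1]; cv2.imwrite("pics/n1.png",cv2.resize(f,None,fx=4,fy=4,interpolation=cv2.INTER_CUBIC))
E
```

```text
[ 0.05228415 -0.04442435  0.99764093  0.00232818]
[-0.40833116 -0.18606646  2.22126546  0.05873652  1.01505709 -2.09684118] [-0.21980695  0.46615162  1.73183012  0.04251366  0.84425999 -1.90626699]
2.4167
3.725 [ 0.39311091 -0.02435824  0.00445347] [ 0.37076722 -0.37925691 -0.36966874] 0.9998220523088306
```

View pics/n1.png

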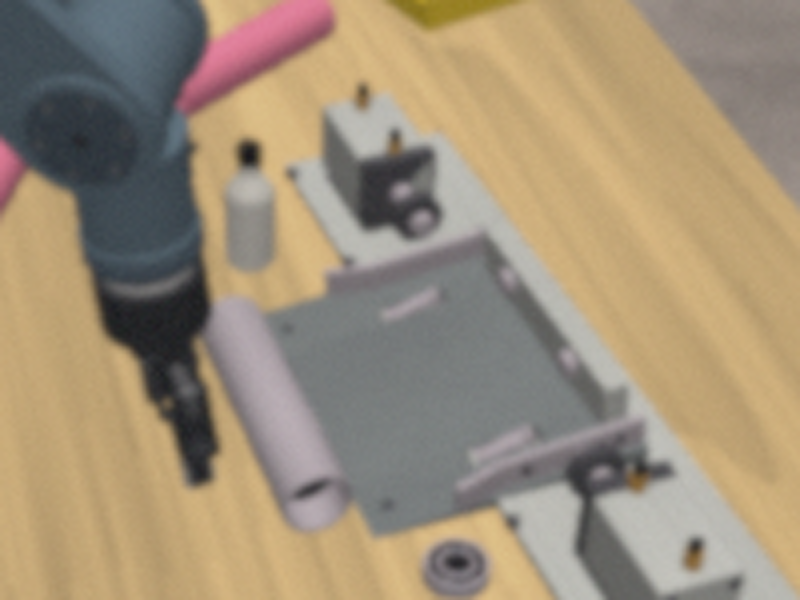

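The hand is behind the tube, with the near fingertip at crop (200,480), the tube untouched and a gap between them. Next I'll push slowly onto the ramp.

```bash
python3 - <<'E'
from h import *
q=quat()
f0=fx()
arm.movel(bench(-.010,.004),q,velocity=.025); print(monitor.read_time(),f0,fx())
arm.movel(rp(.055,Y,.004),q,velocity=.025); print(monitor.read_time(),fx())
f=viewer.grab_frame("side")["image"][130:280,220:420,::-1]; cv2.imwrite("pics/n2.png",cv2.resize(f,None,fx=4,fy=4,interpolation=cv2.INTER_CUBIC))
E
```

```text
7.4417 0.07282465928605672 -1.6409293630981507
10.175 -1.1576085066950301
```

View pics/n2.png

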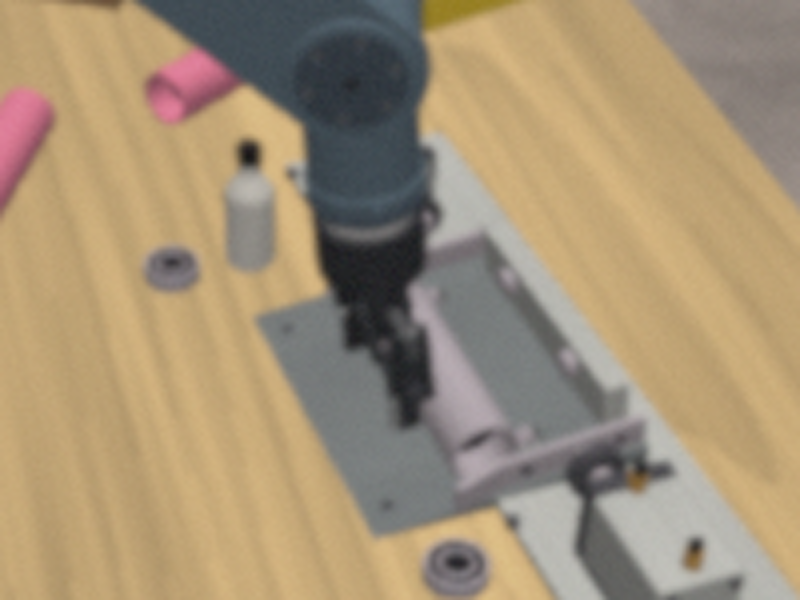

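The tube is on the deck, square and inside the guides, with its right end at crop (480,445). Now I'll go over the catches in small, force-watched steps.

```bash
python3 - <<'E'
from h import *
q=quat(); log=[]
arm.movel(rp(.080,Y,.004),q,velocity=.025)
x=.080
while x<.122 and monitor.read_time()<24:
    dx=.002 if x<.104 else .0008
    x+=dx; arm.movel(rp(x,Y,.004),q,velocity=.015)
    F=-fx(); log.append((round(x*1e3,1),round(F,1)))
    if F>9 or (x>.1075 and F>5): break
print(log,monitor.read_time(),Rr.T@(monitor.read_tool_pos()-O))
f=viewer.grab_frame("side")["image"][130:280,220:420,::-1]; cv2.imwrite("pics/n3.png",cv2.resize(f,None,fx=4,fy=4,interpolation=cv2.INTER_CUBIC))
E
```

```text
[(82.0, 3.0), (84.0, 1.4), (86.0, 2.7), (88.0, 1.3), (90.0, 1.1), (92.0, 1.6), (94.0, 1.1), (96.0, -0.1), (98.0, 0.2), (100.0, 0.4), (102.0, -0.1), (104.0, -0.6), (104.8, 0.4), (105.6, -0.2), (106.4, 0.4), (107.2, 0.1), (108.0, 0.1), (108.8, -0.2), (109.6, 0.6), (110.4, 0.2), (111.2, -0.8), (112.0, -0.5), (112.8, -0.7), (113.6, 1.1), (114.4, 5.5)] 18.025 [ 0.11349736 -0.00583871  0.00371421]
```

View pics/n3.png

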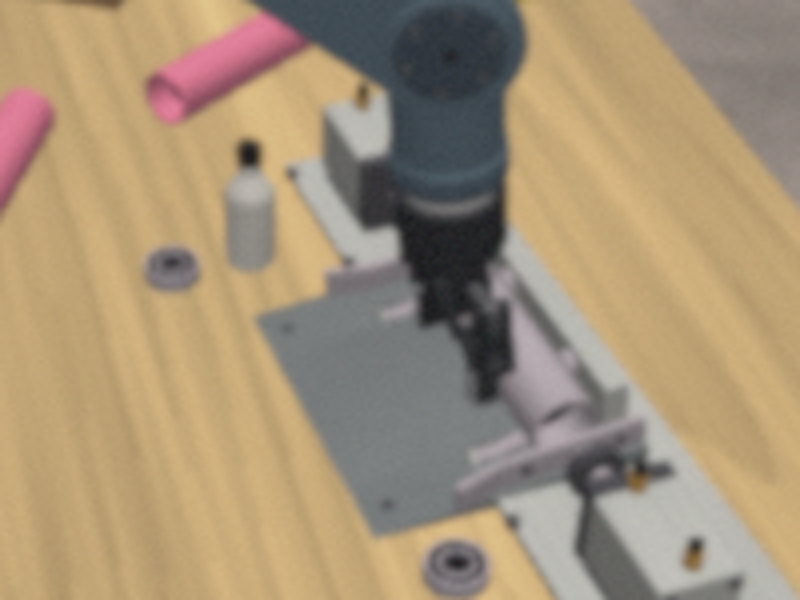

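Force rose to 5.5 N at 114 mm up, where home is expected, and the picture shows the tube against the stop. I'll back off slowly and check it.

```bash
python3 - <<'E'
from h import *
q=quat()
arm.movel(rp(.104,Y,.004),q,velocity=.02); print(fx())
arm.movel(rp(.03,Y,.01),q,velocity=.06)
arm.movel(rp(-.06,Y,.14),q,velocity=.12); print(monitor.read_time(),fx())
T=viewer.grab_frame("top");S=viewer.grab_frame("side")
A=cv2.resize(T["image"][95:215,225:360,::-1],None,fx=2.9,fy=2.9,interpolation=cv2.INTER_CUBIC)
B=cv2.resize(S["image"][175:275,280:400,::-1],None,fx=3.3,fy=3.3,interpolation=cv2.INTER_CUBIC)
h=max(A.shape[0],B.shape[0]); pad=lambda i:cv2.copyMakeBorder(i,0,h-i.shape[0],0,0,cv2.BORDER_CONSTANT)
cv2.imwrite("pics/n4.png",np.hstack([pad(A),pad(B)]))
for n,f,(u0,v0,k) in(("T",T,(225,95,2.9)),("S",S,(280,175,3.3))):
    P=np.linalg.inv(f["pose"])
    for y in(-.106,.094):
        x=P[:3,:3]@rp(.15,y,.025)+P[:3,3]; u,v=f["fx"]*x[0]/x[2]+f["cx"],f["fy"]*x[1]/x[2]+f["cy"]; print(n,y,(u-u0)*k+(A.shape[1] if n=="S" else 0),(v-v0)*k)
E
```

```text
0.08807586338926554
21.5917 0.5379971255216107
T -0.106 307.4924531239084 124.35163055892052
T 0.094 71.78896853155915 139.9830547620604
S -0.106 658.1867841971741 204.46161002757026
S 0.094 560.4302626726183 65.21784526811894
```

View pics/n4.png

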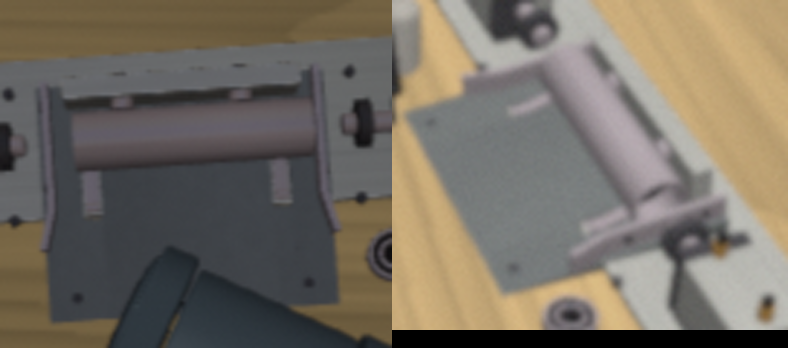

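The top view has the tube at crop (73–314, 98–170) against the buttons at (122,102) and (241,94). The lower edge's slope is slightly flatter than the ramp's, so I'll check squareness numerically.

```bash
python3 - <<'E'
from h import *
T=viewer.grab_frame("top"); g=cv2.cvtColor(T["image"],cv2.COLOR_RGB2GRAY).astype(float)
c,r=np.arange(262,322),None
def edge(col,lo,hi,sg):  # subpixel strongest gradient row
    d=sg*np.diff(g[lo:hi,col]); i=int(np.argmax(d)); 
    if 0<i<len(d)-1: w=np.clip(d[i-1:i+2],0,None); return lo+i+.5+(w@[-1,0,1])/w.sum()
    return np.nan
for name,z,lo,hi,sg,cols in(("tube lower",.041,142,160,-1,np.r_[264:318]),("tube lower mid",.041,142,160,-1,np.r_[276:308]),("foot",0,192,212,1,np.r_[244:262,332:340])):
    p=np.array([ray(T,(u,edge(u,lo,hi,sg)),z) for u in cols]); p=p[~np.isnan(p[:,0])]
    k=np.polyfit(p[:,1],p[:,0],1); res=p[:,0]-np.polyval(k,p[:,1]); ok=abs(res)<.004
    k=np.polyfit(p[ok,1],p[ok,0],1); print(name,ok.sum(),k,res[ok].std())
A=cv2.resize(T["image"][115:160,245:335,::-1],None,fx=8.5,fy=8.5,interpolation=cv2.INTER_CUBIC)
cv2.imwrite("pics/n5.png",cv2.convertScaleAbs(A,alpha=1.6))
print(monitor.read_time())
E
```

```text
tube lower 54 [-0.09522133  0.61524791] 0.0010174762630887559
tube lower mid 32 [-0.10089626  0.61546875] 0.0009736787611094703
foot 26 [-0.09024385  0.48793963] 0.0002677502685107588
21.7417
```

View pics/n5.png

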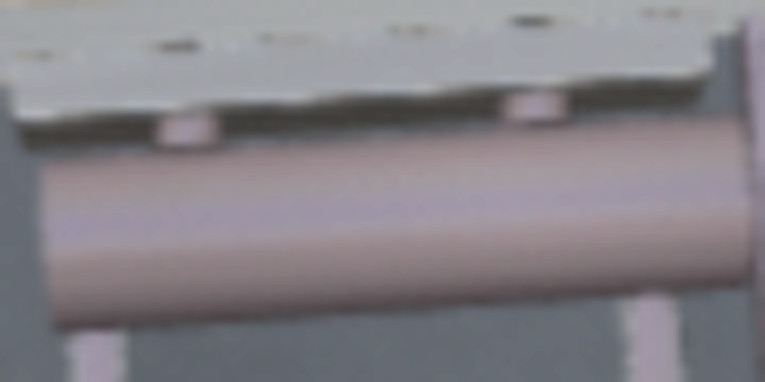

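The tube's slope is 0.095 against the foot's 0.090, so it is square to the ramp. It meets both buttons, at crop (188,145) and (535,122), and the hand is clear.

```bash
python3 -c "
from h import *
arm.hold(.3); print(arm.sign_off())"
```

```text
the job is handed in; nothing more can be done
None
```

The tube is home, square against both stop buttons, after a push that ended at about 5.5 N; it stayed there once the hand was clear, and I handed the job in at about 22 s.

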